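Scan a carton at the stockroom scan station

TASK

Book in the white carton with the teal band: set it down (do not drop it) on the black pad of the scan station, inside the yellow outline and with its yellow barcode side squarely facing the scanner's red window, and let go of it. Then squeeze the scanner's orange trigger fully home between the fingers, one on the trigger and the other on the back of the grip, hold it for about a second, and let it spring back. Leave the carton in place on the pad and leave the orange-banded carton, the tape roll, the spray bottle and the pen cup where they are.

Things in the scene. Friction and masses are not known exactly. Their poses are not given: they have to be found in the camera images.
- station: Scan station, fixed on the table: grey base plate 340 x 190 x 10 mm. Origin at table height straight below the scanner's window; x points from the window towards the pad, z up. The scanner head (72 mm wide, top 82 mm above the table) lies in a clamp from x = -118 to -3 mm and looks along +x.
- scan_window (a point): Centre of the scanner's red window, 50 mm above the table, on the front of the head.
- pad_centre (a point): Centre of the top of the black rubber pad with a yellow outline, 100 mm along the station's x by 170 mm along its y, top 14 mm above the table; 105 mm in front of the window. Axes as the station's.
- lamp_bar (a point): A thin level lamp bar, 12 mm in diameter, fixed to the station above the trigger: its middle above the grip, 255 mm above the table and 105 mm behind the window. It runs along the station's y from y = -40 to its post (12 mm thick) at y = 78 mm, and keeps an upright gripper from coming down on the grip; the way in along the leaning grip is free.
- grip: The scanner's fixed pistol grip, grey bar 98 mm long rising from the head, leaning back 35 degrees from vertical, away from the pad. Origin in the bar's middle where it leaves the head (85 mm behind the window, 75 mm above the table); z runs along the bar to its free upper end (z = 98 mm), x points to the trigger side. 30 mm deep (x = -15 to 15), 32 mm wide (y).
- trigger_face (a point): On the trigger's outer face, 50 mm from its hinge; moves with it. The orange trigger is a flat bar 60 x 22 x 7 mm on the grip's +x side, hinged at grip x = 17, z = 18 mm (about grip y), its free end up at grip z = 77 mm. Untouched, its free end's outer face stands at grip x = 35 mm: 50 mm from there to the grip's back.
- trigger (a joint): Trigger angle in rad: 0 untouched, 0.22 fully home on its stop, where the bar is nearly parallel with the grip, outer face at grip x = 21 to 22 mm (36 to 37 mm over trigger and grip back). A spring returns it: about 2 N at the trigger face starts it, 6 N brings it home; squeezing harder does no harm.
- carton: The carton to scan: white, 60 (x) x 130 (y) x 75 (z) mm, about 0.25 kg, loose, rigid, closed, 16 mm teal band around it near its +y end. Origin at the centre of its underside, z up. The yellow barcode label is on its -x side and folds 22 mm on to the top along that edge. Facing the scanner squarely, its x axis points the same way as the station's.
- other_carton: Same carton but with an orange band; to be left alone. Origin at the centre of its underside.
- tape_roll: Brown roll of tape standing flat, 90 mm across, 48 mm high; to be left alone. Origin at the centre of its underside.
- spray_bottle: White bottle with a blue label, 60 mm across, 170 mm high; to be left alone. Origin at the centre of its underside.
- pen_cup: Empty blue cup, 76 mm across, 100 mm high; to be left alone. Origin at the centre of its underside.

How it is judged:
By the outcome, as a careful person would: the job done as asked, in the order asked, and still so for the second after the job is handed in, with the robot touching nothing.
It also fails if it takes over 64 s, if anything falls off the work surface, if the arm or the gripper's body presses on something with over 40 N, if the wrist force passes 120 N, or if a joint passes its speed limit or range.

ROBOT

A 6-joint arm with a two-finger parallel gripper is mounted at the origin on the work surface. World frame = base frame: x ahead of the robot, y to its left, z up, the work surface at z = 0. Lengths are in m, angles in degrees, forces in N, time in s.
With the tool pointing down it reaches from about 0.4 to 0.825 m from the base axis. Payload 7 kg.
Tool frame: the origin (TCP) lies at the centre of the arm's flange, where the gripper is bolted on; the fingertips stand 178 mm ahead of it and the grasp point (between the pads) lies 159 mm ahead of it; x points along the fingers, y is the direction in which the jaws open and shut, and the axes are right-handed (so a half turn about x gives the same grasp; the last joint's range is limited). The gripper opens to 88 mm and grips with 3 to 60 N. Pads are 19 mm wide; open, the fingers measure 130 mm over their backs; the gripper's body (78 mm by 193 mm) begins 47 mm behind the grasp point.
Start: joints at [-58.092, 20.546, 0.682, 0, -70.136, -16.507], TCP at [0.179, -0.651, 0.405] pointing down, gripper open.
Joint ranges: [-176.03, 176.03], [-82.01, 121.73], [-58.28, 71.71], [-173.87, 95.51], [-174.79, -0.11], [-173.66, 173.66]. Speed limits (degrees/s): [136.94, 136.94, 172.46, 180, 180, 180].

INTERFACE

Orientations are given as [roll, pitch, yaw] about the fixed x, y, z axes, in that order (R = Rz(yaw) Ry(pitch) Rx(roll)).
In Python, from plant import ctrl gives the robot as it stands. The module is installed in compiled form; this text tells all that it offers.
- The arm moves only by the shell command python3 -m inch 'ROWS'. ROWS is JSON, one flat list of numbers, 7 for each row, row after row: the shift along the tool's x, y, z in m, then the turn, a rotation vector about the tool's x, y, z in degrees, then the finger opening in m, from 0 to 0.0876. In form: [dx, dy, dz, rx, ry, rz, hand, dx, dy, dz, rx, ry, rz, hand, ...]. A call has 1 to 20 rows; each row shifts and turns the pose as measured when the row begins, along the tool's axes as they then stand; what a row does not reach is not made up. A row lasts 1/8 s, in which the tool goes at most 62.5 mm and 10.7 degrees, less where a joint would pass 70% of its speed; a pose out of reach is approached as far as the arm can. A call with a gripper value outside its range is refused whole. The fingers move at their own pace and stop on an object; the grip force is fixed at half the most. Time passes only in rows, so rows that do not move let the fingers close. It gives the time, the measured TCP pose, the force and the opening at its end, in the units of the state.
- ctrl.get_obs(): the state, without advancing time (a new reading comes with each control period).
- ctrl.snapshot(name): name is "scene" or "side" or "wrist"; returns a dict with "color" (400x640x3 uint8, red, green, blue), "depth" (400x640 float32, m along the optical axis (not along the pixel's ray), 0 where there is no reading), "K" (3x3 intrinsics, pixels), "position" and "attitude" of the camera in the world; the wrist camera has in their place "hand_eye" (4x4, takes a point from camera to tool coordinates, whose origin is the TCP and whose axes are the tool frame's). Camera axes: x right, y up, looking along -z (the intrinsics and any distortion apply to the point x, -y, -z); pixel columns grow to the right and rows downward; lengths in m; the calibration is good to about 2 mm. A picture is of the moment at which its call begins: read the wrist's pose just before it.
- ctrl.close_job(): hands the job in, once; it reports no verdict.
The state is a dict: "clock": time; "joint_pos": joint angles; "qvel": joint speeds; "tau": joint torques, N m; "tool_pos": TCP position; "orientation": TCP orientation; "force": force on the tool from outside, world axes, zero at the start; "moment": the same for the moment, N m; "opening": finger opening in m.
Only numpy, scipy, OpenCV 4.12 (cv2) and the standard library are available. Lean on these libraries where they do the work, as an engineer would, in place of code of your own. Each camera call takes 0.05 s, during which the arm holds its last target.

## Working session

There is one attempt and no reset: what is moved stays moved. The work goes in short steps, Python scripts to look and compute and a shell command to move; the robot and the scene stay as the last step left them, time stands still between calls to the robot, and variables do not carry over. Pictures are saved under pics/ and viewed, and the job is handed in when it is done.

```bash
mkdir -p pics; ls
python3 - <<'E'
from plant import ctrl
import cv2
o=ctrl.get_obs();print(o)
for n in ("scene","side","wrist"):
    s=ctrl.snapshot(n)
    cv2.imwrite(f"pics/{n}0.png",s["color"][:,:,::-1])
    print(n,s["K"],{k:s[k] for k in s if k in("position","attitude","hand_eye")},s.keys())
E
```

```text
pics
{'clock': 0.0, 'joint_pos': array([-5.80937082e+01,  2.05902864e+01,  6.34519544e-01, -1.97350936e-02,
       -7.01368842e+01, -1.65065186e+01]), 'qvel': array([ 0.0557783 ,  0.06179189,  0.07773265, -0.07750426,  0.00532177,
        0.08435933]), 'tau': array([-5.86418191e-04, -5.82717741e+01,  2.93056029e+01,  6.99729234e+00,
        6.87827225e-03, -1.08739914e-04]), 'tool_pos': array([ 0.17918819, -0.65057708,  0.4037423 ]), 'orientation': array([ 95.18487061,  89.9055091 , 110.57792329]), 'force': array([-0.78694439,  0.918711  , -0.4378586 ]), 'moment': array([-0.07893905,  0.05091646,  0.00508039]), 'opening': 0.0876868175473052}
scene [[403.96112134   0.         320.57352177]
 [  0.         403.96112134 196.17903095]
 [  0.           0.           1.        ]] {'position': array([1.45811281, 0.01202328, 0.95672513]), 'attitude': array([46.89142027,  0.96077916, 88.75526792])} dict_keys(['color', 'depth', 'K', 'position', 'attitude'])
side [[414.44225559   0.         322.34125551]
 [  0.         414.44225559 197.18112749]
 [  0.           0.           1.        ]] {'position': array([0.31056322, 1.06416895, 0.80310667]), 'attitude': array([  60.80605061,   -1.32716902, -163.81419051])} dict_keys(['color', 'depth', 'K', 'position', 'attitude'])
wrist [[286.65616058   0.         317.83554527]
 [  0.         286.65616058 201.19561354]
 [  0.           0.           1.        ]] {'hand_eye': array([[-1.33088928e-03,  2.53050853e-01, -9.67452063e-01,
         2.10646555e-02],
       [ 9.99999099e-01,  1.66965502e-04, -1.33199087e-03,
        -4.36328654e-04],
       [-1.75530306e-04, -9.67452964e-01, -2.53050848e-01,
        -6.78889826e-02],
       [ 0.00000000e+00,  0.00000000e+00,  0.00000000e+00,
         1.00000000e+00]])} dict_keys(['color', 'depth', 'K', 'hand_eye'])
```

View pics/scene0.png

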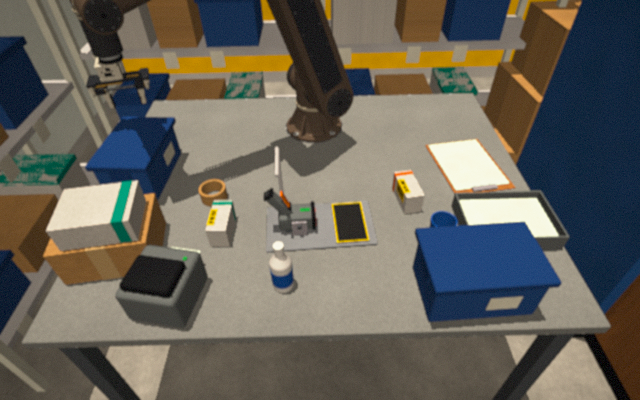

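View pics/side0.png

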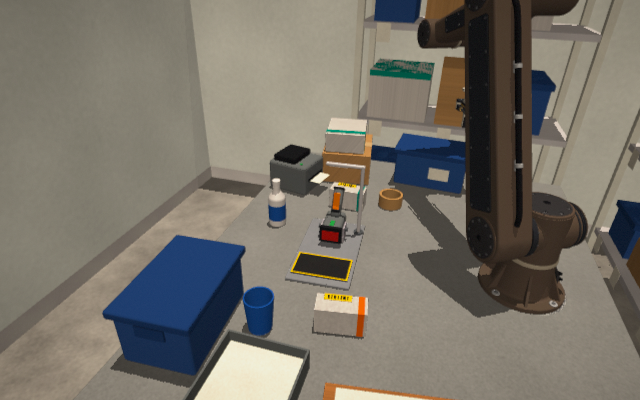

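View pics/wrist0.png

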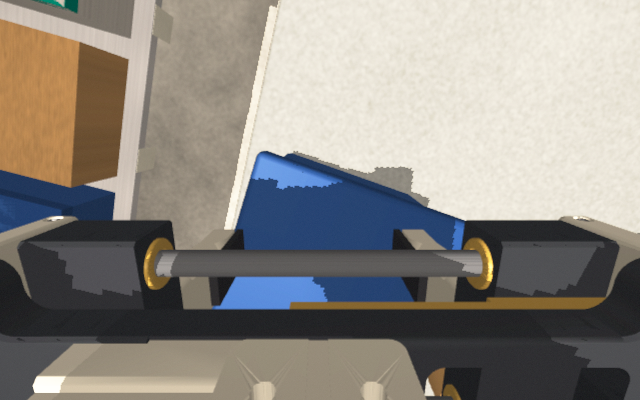

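The scene view shows the teal carton at about (221,222), the tape roll at (212,190), the scanner at (297,215), the pad at (350,222) and the orange carton at (408,190). The spray bottle is at (282,268) and the cup at (443,222). The side view shows the same layout. In the wrist view the table is out of frame.

```bash
cat > h.py <<'E'
import numpy as np, cv2
from scipy.spatial.transform import Rotation as Rn
from plant import ctrl
def pose_tool():
    o=ctrl.get_obs(); T=np.eye(4); T[:3,:3]=Rn.from_euler('xyz',o['orientation'],degrees=True).as_matrix(); T[:3,3]=o['tool_pos']; return T
class Cam:
    def __init__(s,name):
        T=pose_tool(); d=ctrl.snapshot(name); s.img=d['color']; s.depth=d['depth']; s.K=d['K']
        if 'hand_eye' in d: s.T=T@d['hand_eye']
        else:
            s.T=np.eye(4); s.T[:3,:3]=Rn.from_euler('xyz',d['attitude'],degrees=True).as_matrix(); s.T[:3,3]=d['position']
        s.hsv=cv2.cvtColor(s.img,cv2.COLOR_RGB2HSV)
    def rays(s,uv):
        uv=np.atleast_2d(np.asarray(uv,float)); k=s.K
        d=np.c_[(uv[:,0]-k[0,2])/k[0,0],-(uv[:,1]-k[1,2])/k[1,1],-np.ones(len(uv))]
        return d@s.T[:3,:3].T
    def plane(s,uv,z):
        d=s.rays(uv); c=s.T[:3,3]; return c+d*((z-c[2])/d[:,2])[:,None]
    def cloud(s):
        h,w=s.depth.shape; u,v=np.meshgrid(np.arange(w),np.arange(h))
        P=s.T[:3,3]+s.rays(np.c_[u.ravel(),v.ravel()])*s.depth.ravel()[:,None]
        return P.reshape(h,w,3)
    def proj(s,P):
        P=np.atleast_2d(P); q=(P-s.T[:3,3])@s.T[:3,:3]
        return np.c_[s.K[0,0]*q[:,0]/-q[:,2]+s.K[0,2], s.K[1,1]*-q[:,1]/-q[:,2]+s.K[1,2]]
def rect(P):
    (c,sz,a)=cv2.minAreaRect(P[:,:2].astype(np.float32)*1000); return np.round(c,1),np.round(sz,1),round(a,2)
E
python3 - <<'E'
from h import *
for n in("scene","side"):
    c=Cam(n); P=c.cloud(); H,S,V=[c.hsv[...,i].astype(int) for i in range(3)]
    print(n,"table z",np.median(P[(abs(P[...,0]-.6)<.05)&(abs(P[...,1]-.35)<.3)][:,2]))
    # yellow outline pixels near pad: use ray onto z=.014
    x=P[...,0];y=P[...,1];z=P[...,2]
    ym=(H>20)&(H<35)&(S>150)&(V>120)&(c.depth>0)&(z<.03)&(z>-.01)&(x>.3)&(x<1)
    n_,lab,st,_=cv2.connectedComponentsWithStats(ym.astype(np.uint8),connectivity=8)
    for i in range(1,n_):
        if st[i,4]>30:
            v,u=np.nonzero(lab==i); print(" yellow",st[i],rect(c.plane(np.c_[u,v],.014)))
    for nm,zz in (("top75",.075),):
        m=(abs(z-zz)<.006)&(x>.3)&(x<1)&(abs(y)<.5)&(c.depth>0)
        n_,lab,st,_=cv2.connectedComponentsWithStats(m.astype(np.uint8),connectivity=8)
        for i in range(1,n_):
            if st[i,4]>60:
                v,u=np.nonzero(lab==i); print(" ",nm,st[i],rect(c.plane(np.c_[u,v],zz)),np.median(z[lab==i]),np.median(H[lab==i]))
    for nm,lo,hi in (("teal",75,95),("orange",3,18),("blue",100,125),("red",0,3)):
        m=(H>=lo)&(H<=hi)&(S>140)&(V>60)&(x>.3)&(x<1)&(abs(y)<.5)&(z<.3)&(c.depth>0)
        n_,lab,st,ce=cv2.connectedComponentsWithStats(m.astype(np.uint8))
        for i in range(1,n_):
            if st[i,4]>15: print(" ",nm,st[i],np.round(np.median(P[lab==i],0),3),"z",np.round(np.percentile(z[lab==i],[5,95]),3))
    b=c.img[90:320,150:500] if n=="scene" else c.img[120:350,200:480]
    cv2.imwrite(f"pics/{n}z.png",cv2.resize(b[:,:,::-1],None,fx=2.2,fy=2.2,interpolation=cv2.INTER_CUBIC))
E
```

```text
scene table z 0.001475668765717475
 yellow [332 202  37  41 296] (array([570.4, 106.9]), array([170.9,  99.6]), 3.09)
  top75 [394 170  31  30 528] (array([468.6, 306. ]), array([136.6,  64.2]), 9.11) 0.07560851199299357 20.0
  top75 [205 200  28  33 646] (array([ 589.4, -295. ]), array([ 63.3, 136.1]), 88.0) 0.07653516408386402 21.0
  top75 [278 203  38  19 354] (array([585.6, -58.1]), array([ 74.5, 112.4]), 3.16) 0.0784267458348103 27.0
  top75 [153 206   8  40  67] (array([ 620.7, -476.2]), array([162.,   6.]), 8.57) 0.07555879534691767 16.0
  top75 [433 217  21   9  61] (array([634.1, 381.5]), array([58.9, 27.8]), 69.81) 0.07579879247569843 107.0
  top75 [417 259 103  51 300] (array([899.8, 355.3]), array([264.3, 125.8]), 57.92) 0.07451067119980775 107.0
  top75 [123 262  81  55 253] (array([ 875.8, -366.4]), array([111.1, 217.8]), 36.56) 0.07519597076371187 26.0
  teal [213 202  19   2  30] [ 0.536 -0.289  0.076] z [0.073 0.08 ]
  teal [120 218  11  23  30] [ 0.737 -0.498  0.181] z [0.143 0.214]
  orange [440 167  21  26  57] [0.385 0.476 0.004] z [0.001 0.008]
  orange [393 171
[... 1200 characters left out ...]
] (array([646.4, 396.7]), array([70. , 36.8]), 23.14) 0.07495191171728244 107.0
  orange [ 323  149   48   35 1011] [ 0.639 -0.472  0.069] z [0.012 0.13 ]
  orange [379 189  24  21 413] [ 0.429 -0.322  0.033] z [0.009 0.049]
  orange [332 192   9  18 116] [ 0.582 -0.086  0.131] z [0.106 0.154]
  orange [356 297   9  40 260] [0.412 0.33  0.067] z [0.007 0.076]
  orange [324 383  73  12 233] [0.397 0.479 0.004] z [0.001 0.006]
  blue [269 206  16  15 205] [ 0.784 -0.067  0.054] z [0.03  0.077]
  blue [ 125  236  119   73 4964] [0.823 0.404 0.16 ] z [0.158 0.162]
  blue [ 243  287   31   48 1196] [0.653 0.391 0.07 ] z [0.014 0.1  ]
  red [321 230  18  12 170] [0.576 0.001 0.051] z [0.035 0.068]
```

Run:
```python
from h import *
T=pose_tool(); print(np.round(T,3))
for n in("scene","side"):
    c=Cam(n); P=c.cloud(); m=c.depth>0
    q=(P[m]-T[:3,3])@T[:3,:3]
    k=(abs(q[:,1])<.16)&(abs(q[:,2])<.13)&(q[:,0]>-.1)&(q[:,0]<.2)
    q=q[k]; print(n,len(q))
    for a in np.arange(-.1,.2,.02):
        s=q[(q[:,0]>=a)&(q[:,0]<a+.02)]
        if len(s): print(round(a,2),len(s),"y",np.round([s[:,1].min(),s[:,1].max()],3),"z",np.round([s[:,2].min(),s[:,2].max()],3))
    b=c.img[0:130,60:200] if n=="scene" else c.img[0:120,400:560]
    cv2.imwrite(f"pics/{n}g.png",cv2.resize(b[:,:,::-1],None,fx=4,fy=4,interpolation=cv2.INTER_CUBIC))
```

```text
[[-0.    -0.266  0.964  0.179]
 [ 0.001  0.964  0.266 -0.651]
 [-1.     0.001 -0.     0.404]
 [ 0.     0.     0.     1.   ]]
scene 2452
-0.1 114 y [-0.045  0.033] z [0.013 0.052]
-0.08 212 y [-0.046  0.045] z [0.001 0.05 ]
-0.06 205 y [-0.045  0.046] z [-0.007  0.051]
-0.04 205 y [-0.045  0.045] z [-0.006  0.05 ]
-0.02 116 y [-0.04   0.043] z [-0.008  0.05 ]
0.0 201 y [-0.051  0.036] z [-0.026  0.045]
0.02 109 y [-0.052  0.016] z [-0.019  0.038]
0.04 157 y [-0.052  0.016] z [-0.022  0.031]
0.06 554 y [-0.097  0.095] z [-0.04   0.047]
0.08 318 y [-0.093  0.093] z [-0.027  0.047]
0.1 71 y [-0.09   0.087] z [-0.022  0.046]
0.12 73 y [-0.067  0.064] z [-0.011  0.018]
0.14 69 y [-0.061  0.06 ] z [-0.013  0.018]
0.16 48 y [-0.061  0.058] z [-0.008  0.02 ]
side 160
0.0 8 y [-0.038 -0.016] z [0.033 0.041]
0.02 2 y [-0.039 -0.021] z [0.038 0.04 ]
0.06 36 y [-0.087 -0.026] z [0.013 0.038]
0.08 61 y [-0.095  0.017] z [0.014 0.039]
0.1 12 y [-0.08  -0.045] z [0.012 0.039]
0.12 12 y [-0.065 -0.038] z [0.007 0.011]
0.14 14 y [-0.063 -0.039] z [0.002 0.011]
0.16 15 y [-0.06  -0.035] z [0.001 0.012]
```

View pics/sceneg.png

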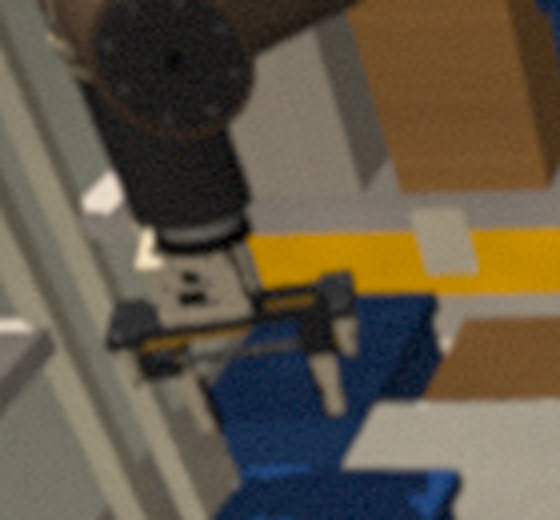

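View pics/sidez.png

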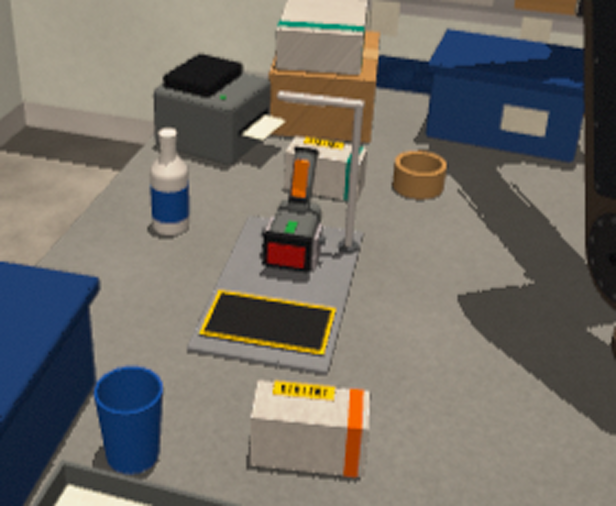

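View pics/scenez.png

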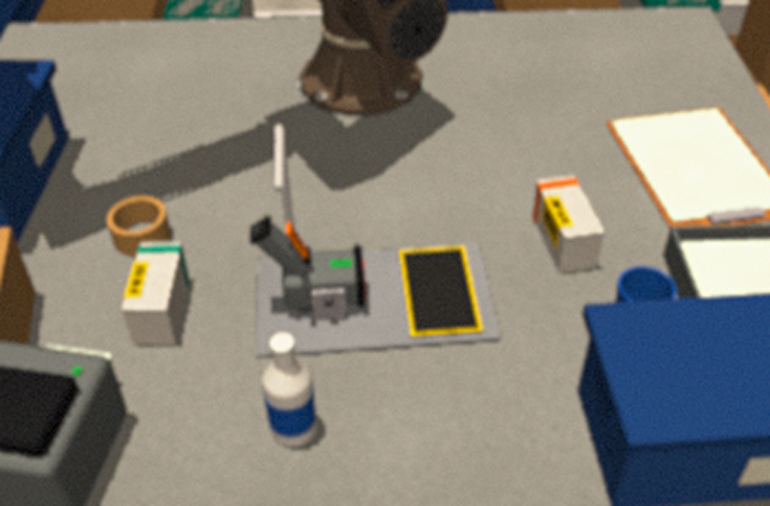

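Run:
```python
from h import *
T=pose_tool()
for n in("scene","side","wrist"):
    c=Cam(n); P=c.cloud(); m=c.depth>0
    q=(P[m]-T[:3,3])@T[:3,:3]
    q=q[(abs(q[:,1])<.12)&(abs(q[:,2])<.1)&(q[:,0]>-.02)&(q[:,0]<.18)]; print(n,len(q))
    for a in np.arange(0,.18,.005):
        s=q[(q[:,0]>=a)&(q[:,0]<a+.005)]
        if len(s)>3: print(round(a,3),len(s),"y",np.round([s[:,1].min(),s[:,1].max()],3),"z",np.round([s[:,2].min(),s[:,2].max()],3))
# bar location
S=np.array([-np.sin(np.radians(3.2)),np.cos(np.radians(3.2))]);
for n in ("scene","side"):
    c=Cam(n);P=c.cloud(); Y=np.array([-S[1],S[0]]); W=np.array([.5705,.1075])-.105*S
    d=P[...,:2]-W; X=d@S; Yv=d@Y; k=(abs(X)<.2)&(abs(Yv)<.12)&(P[...,2]>.225)&(P[...,2]<.3)&(c.depth>0)
    for y in np.arange(-.06,.1,.02):
        s=k&(abs(Yv-y)<.01)
        if s.sum()>2: print(n,round(y,2),s.sum(),"x",np.round([X[s].min(),np.median(X[s]),X[s].max()],3),"z",np.round([P[s][:,2].min(),np.median(P[s][:,2]),P[s][:,2].max()],3))
```

```text
scene 1716
0.0 60 y [-0.037  0.036] z [-0.024  0.041]
0.005 68 y [-0.05   0.035] z [-0.026  0.044]
0.01 50 y [-0.053  0.016] z [-0.023  0.046]
0.015 32 y [-0.049  0.015] z [0.02  0.041]
0.02 4 y [-0.015  0.015] z [0.008 0.036]
0.025 26 y [-0.051  0.016] z [-0.015  0.027]
0.03 41 y [-0.051  0.017] z [-0.022  0.031]
0.035 40 y [-0.051  0.016] z [-0.018  0.029]
0.04 32 y [-0.052  0.015] z [-0.022  0.027]
0.045 34 y [-0.049  0.016] z [-0.022  0.025]
0.05 39 y [-0.052  0.014] z [-0.016  0.027]
0.055 51 y [-0.05   0.015] z [-0.02   0.031]
0.06 47 y [-0.092  0.092] z [-0.028  0.039]
0.065 309 y [-0.097  0.094] z [-0.039  0.043]
0.07 117 y [-0.098  0.095] z [-0.029  0.043]
0.075 84 y [-0.093  0.095] z [-0.024  0.043]
0.08 74 y [-0.094  0.093] z [-0.024  0.043]
0.085 85 y [-0.088  0.092] z [0.001 0.044]
0.09 84 y [-0.089  0.087] z [0.005 0.044]
0.095 71 y [-0.089  0.085] z [-0.006  0.045]
0.1 44 y [-0.091  0.087] z [-0.001  0.043]
0.105 17 y [-0.089  0.086] z [-0.023  0.041]
0.115 5 y [-0.055  0.062] z [-0.006  0.013]
0.12 20 y [-0.066  0.065] z [-0.005  0.016]
0.125 24 y [-0.064  0.063] z [-
[... 2312 characters left out ...]
0.104 -0.101] z [0.259 0.261 0.265]
scene 0.02 15 x [-0.109 -0.106 -0.101] z [0.26  0.262 0.264]
scene 0.04 17 x [-0.109 -0.104 -0.101] z [0.259 0.261 0.264]
scene 0.06 17 x [-0.11  -0.104 -0.101] z [0.258 0.26  0.265]
scene 0.08 14 x [-0.11  -0.104 -0.1  ] z [0.227 0.26  0.262]
side -0.04 11 x [-0.103 -0.1   -0.095] z [0.252 0.257 0.263]
side -0.02 29 x [-0.106 -0.099 -0.094] z [0.247 0.257 0.262]
side 0.0 28 x [-0.108 -0.1   -0.095] z [0.248 0.256 0.262]
side 0.02 25 x [-0.106 -0.099 -0.094] z [0.248 0.256 0.262]
side 0.04 23 x [-0.105 -0.1   -0.094] z [0.25  0.259 0.261]
side 0.06 26 x [-0.108 -0.098 -0.094] z [0.251 0.257 0.262]
side 0.08 48 x [-0.107 -0.099 -0.094] z [0.225 0.246 0.264]
```

```bash
python3 -m inch '[0,0,0,8.7,0,0,0.087, 0,0,0,8.7,0,0,0.087, 0.003,0.031,0.033,0,0,0,0.087, 0.003,0.031,0.033,0,0,0,0.087, 0.003,0.031,0.033,0,0,0,0.087, 0.003,0.031,0.033,0,0,0,0.087, 0.003,0.031,0.033,0,0,0,0.087, 0.003,0.031,0.033,0,0,0,0.087, 0.003,0.031,0.033,0,0,0,0.087, 0.003,0.031,0.033,0,0,0,0.087, 0.003,0.031,0.033,0,0,0,0.087]'
python3 - <<'E'
from h import *
o=ctrl.get_obs(); print(o['joint_pos'].round(1)); print(pose_tool().round(3))
E
```

```text
clock: 1.98
tool_pos: [0.4957, -0.3797, 0.378]
orientation: [-43.4, 89.8, -46.3]
force: [1.2, -0.2, 0.2]
opening: 0.0867
[-19.5  16.8  -8.4   0.1 -64.7 -73.4]
[[ 0.002  0.051  0.999  0.496]
 [-0.002  0.999 -0.051 -0.38 ]
 [-1.    -0.002  0.002  0.378]
 [ 0.     0.     0.     1.   ]]
```

```bash
python3 -m inch '[0.0,0.028,0.030,0,0,0,0.087, 0,0.028,0.030,0,0,0,0.087, 0,0.028,0.030,0,0,0,0.087,0,0,0,0,0,0,0.087]'
cat > carton.py <<'E'
from h import *
import sys
def carton(c,tag,zt=.075):
    P=c.cloud(); x,y,z=P[...,0],P[...,1],P[...,2]
    m=((abs(z-zt)<.006)&(c.depth>0)).astype(np.uint8)
    n_,lab,st,_=cv2.connectedComponentsWithStats(m)
    for i in range(1,n_):
        if st[i,4]>400:
            v,u=np.nonzero(lab==i); print(tag,st[i],rect(c.plane(np.c_[u,v],zt)),np.median(z[lab==i]).round(4))
    H,S,V=[c.hsv[...,i].astype(int) for i in range(3)]
    for nm,lo,hi in (("teal",75,95),("yel",20,35)):
        k=(H>=lo)&(H<=hi)&(S>120)&(abs(z-zt)<.01)
        v,u=np.nonzero(k)
        if len(u)>10: print(nm,len(u),np.median(c.plane(np.c_[u,v],zt),0).round(4))
if __name__=="__main__":
    c=Cam("wrist"); cv2.imwrite(f"pics/{sys.argv[1]}.png",c.img[:,:,::-1]); carton(c,"wrist",float(sys.argv[2]))
    print(ctrl.get_obs()['clock'],pose_tool().round(4))
E
python3 carton.py w1 .075
```

```text
clock: 2.48
tool_pos: [0.5948, -0.295, 0.3778]
orientation: [-39.7, 89.8, -42.4]
force: [0.2, 0.6, -0.1]
opening: 0.0868
wrist [  0   0  41  47 682] (array([ 428.7, -551.6]), array([37.6, 36.1]), 86.38) 0.075
wrist [ 287  120   64  128 7591] (array([ 586.8, -293.8]), array([ 60.5, 129.3]), 88.39) 0.0742
wrist [ 495  128  133   78 4508] (array([578.4, -57.9]), array([123.4,  72.5]), 89.66) 0.0779
wrist [114 151  35  70 578] (array([ 578. , -481.4]), array([72.6, 10.1]), 8.4) 0.0751
teal 1005 [ 0.5368 -0.2918  0.075 ]
yel 1380 [ 0.5948 -0.3128  0.075 ]
2.525 [[ 0.0023  0.0476  0.9989  0.5939]
 [-0.0024  0.9989 -0.0476 -0.2958]
 [-1.     -0.0023  0.0024  0.3779]
 [ 0.      0.      0.      1.    ]]
```

View pics/w1.png

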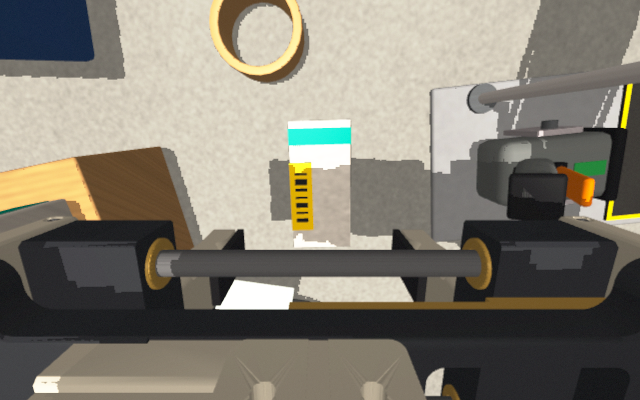

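The wrist view shows the carton at (320,185), with its teal band at (320,135) and the barcode at (302,195). The scanner is on the right. Measured size is 60.5 x 129.3 mm, as it should be. I'll descend and grip.

```bash
python3 -m inch '[0.02,0.002,-0.007,-1.1,0,0,0.087, 0.028,0,0,0,0,0,0.087, 0.028,0,0,0,0,0,0.087, 0.028,0,0,0,0,0,0.087,0.028,0,0,0,0,0,0.087,0.020,0,0,0,0,0,0.087,0.012,0,0,0,0,0,0.087,0,0,0,0,0,0,0.087]'
python3 - <<'E'
from h import *
print(pose_tool().round(4))
E
```

```text
clock: 3.52
tool_pos: [0.5819, -0.2999, 0.2119]
orientation: [-34.3, 89.6, -36.2]
force: [-0.0, -0.0, 0.2]
opening: 0.0872
[[ 0.0051  0.0342  0.9994  0.5819]
 [-0.0037  0.9994 -0.0341 -0.2999]
 [-1.     -0.0035  0.0052  0.2119]
 [ 0.      0.      0.      1.    ]]
```

```bash
python3 -m inch '[0.003,0.006,0.005,0,0,0,0.087, 0,0,0,0,0,0,0.087,0,0,0,0,0,0,0.05,0,0,0,0,0,0,0.05,0,0,0,0,0,0,0.05,0,0,0,0,0,0,0.05,0,0,0,0,0,0,0.05]';python3 - <<'E'
from h import *
print(pose_tool().round(4))
E
```

```text
clock: 4.4
tool_pos: [0.5884, -0.2939, 0.2119]
orientation: [-24.4, 89.4, -26.3]
force: [0.2, -0.4, -1.2]
opening: 0.0599
[[ 0.0098  0.0337  0.9994  0.5884]
 [-0.0048  0.9994 -0.0336 -0.2939]
 [-0.9999 -0.0045  0.01    0.2119]
 [ 0.      0.      0.      1.    ]]
```

```bash
python3 -m inch '[-0.01,0,0,0,0,0,0.05,-0.02,0,0,0,0,0,0.05,-0.03,0,0,0,0,0,0.05,-0.03,0,0,0,0,0,0.05,-0.03,0,0,0,0,0,0.05,-0.03,0,0,0,0,0,0.05,-0.03,0,0,0,0,0,0.05,-0.03,0,0,0,0,0,0.05,-0.03,0,0,0,0,0,0.05,-0.03,0,0,0,0,0,0.05,-0.03,0,0,0,0,0,0.05,-0.01,0,0,0,0,0,0.05]';python3 - <<'E'
from h import *
print(pose_tool().round(4), ctrl.get_obs()['joint_pos'].round(1))
c=Cam("side"); cv2.imwrite("pics/s2.png",c.img[:,:,::-1])
E
```

```text
clock: 5.9
tool_pos: [0.5821, -0.2925, 0.5352]
orientation: [-28.7, 89.7, -30.7]
force: [1.0, -0.5, -2.9]
opening: 0.0603
[[ 0.0049  0.0353  0.9994  0.5821]
 [-0.0029  0.9994 -0.0352 -0.2925]
 [-1.     -0.0027  0.005   0.5352]
 [ 0.      0.      0.      1.    ]] [ -9.5  15.4  10.    0.1 -84.2 -82.5]
```

View pics/s2.png

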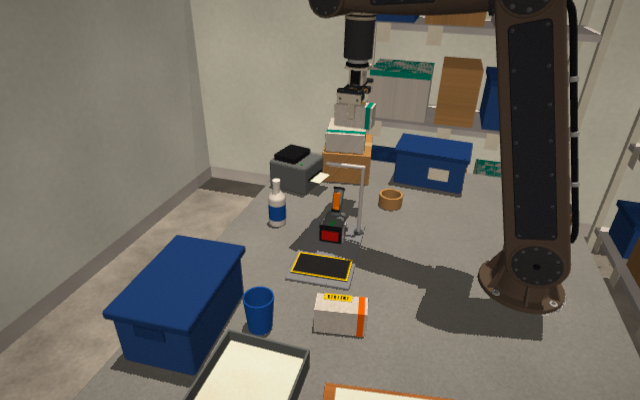

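The carton is held at (350,110) in the side view and is well above the lamp bar. I'll carry it across.

```bash
python3 -m inch '[0,0,0,-2.5,0,0,0.05,0,0.01,0,-2.6,0,0,0.05,0,0.03,0.001,0,0,0,0.05,0,0.035,0.001,0,0,0,0.05,0,0.035,0.001,0,0,0,0.05,0,0.035,0.001,0,0,0,0.05,0,0.035,0.001,0,0,0,0.05,0,0.035,0.001,0,0,0,0.05,0,0.035,0.001,0,0,0,0.05,0,0.035,0.001,0,0,0,0.05,0,0.035,0.001,0,0,0,0.05,0,0.035,0.001,0,0,0,0.05,0,0.035,0.001,0,0,0,0.05,0,0.02,0,0,0,0,0.05,0,0,0,0,0,0,0.05]';python3 - <<'E'
from h import *
print(pose_tool().round(4), ctrl.get_obs()['joint_pos'].round(1))
E
```

```text
clock: 7.82
tool_pos: [0.5627, 0.1371, 0.518]
orientation: [177.5, 88.9, -178.6]
force: [-0.1, 0.4, -2.2]
opening: 0.0599
[[-1.970e-02 -6.870e-02  9.974e-01  5.627e-01]
 [-5.000e-04  9.976e-01  6.870e-02  1.371e-01]
 [-9.998e-01  9.000e-04 -1.970e-02  5.180e-01]
 [ 0.000e+00  0.000e+00  0.000e+00  1.000e+00]] [  32.8    8.9   -0.2   -0.6  -81.9 -118.8]
```

```bash
cat > delta.py <<'E'
from h import *
def delta(p,yaw=None,R=None):
    T=pose_tool()
    if R is None:
        a=np.radians(yaw); y=np.array([np.cos(a),np.sin(a),0]); x=np.array([0,0,-1.]); R=np.c_[x,y,np.cross(x,y)]
    rv=Rn.from_matrix(T[:3,:3].T@R).as_rotvec(degrees=True)
    print("t=",ctrl.get_obs()['clock'],"shift now-axes",(T[:3,:3].T@(np.array(p)-T[:3,3])).round(4),"shift target-axes",(R.T@(np.array(p)-T[:3,3])).round(4),"rot",rv.round(2))
E
python3 -c "
from delta import *
delta([.5707,.1077,.518],93.2)"
python3 -m inch '[0.0,-0.015,0.003,0.7,-1.1,0,0.05,0,-0.014,0.003,0,0,0,0.05,0,0,0,0,0,0,0.05,0,0,0,0,0,0,0.05]'; python3 -c "
from delta import *
delta([.5707,.1077,.228],93.2)"
```

```text
t= 7.825 shift now-axes [-0.0002 -0.0299  0.0059] shift target-axes [-0.     -0.0298  0.0063] rot [ 0.74 -1.13 -0.04]
clock: 8.32
tool_pos: [0.5708, 0.1042, 0.5174]
orientation: [-173.9, 90.0, -170.9]
force: [0.2, 0.1, -2.3]
opening: 0.0598
t= 8.325 shift now-axes [0.2894 0.0035 0.0003] shift target-axes [2.894e-01 3.500e-03 1.000e-04] rot [-0.11 -0.03  0.  ]
```

```bash
python3 -m inch '[0.02,0.003,0,0,0,0,0.05,0.03,0,0,0,0,0,0.05,0.03,0,0,0,0,0,0.05,0.03,0,0,0,0,0,0.05,0.03,0,0,0,0,0,0.05,0.03,0,0,0,0,0,0.05,0.03,0,0,0,0,0,0.05,0.03,0,0,0,0,0,0.05,0.015,0,0,0,0,0,0.05,0,0,0,0,0,0,0.05]'; python3 -c "
from delta import *
delta([.5707,.1077,.228],93.2)
for n in('scene','side'):
  c=Cam(n); cv2.imwrite(f'pics/{n}3.png',c.img[:,:,::-1])"
```

```text
clock: 9.57
tool_pos: [0.5724, 0.1059, 0.2677]
orientation: [21.1, 89.7, 24.0]
force: [0.3, 0.3, -1.5]
opening: 0.0599
t= 9.575 shift now-axes [ 0.0397  0.0019 -0.0017] shift target-axes [ 0.0397  0.0019 -0.0015] rot [-0.26  0.25 -0.1 ]
```

View pics/scene3.png

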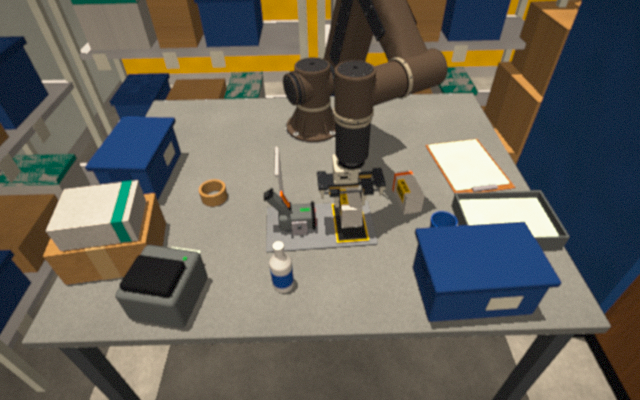

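The carton hangs over the pad at about (350,215), with its band towards the robot. I'll lower it gently.

```bash
python3 -m inch '[0.012,0.002,-0.0015,0,0,0,0.05,0.012,0,0,0,0,0,0.05,0.008,0,0,0,0,0,0.05,0.003,0,0,0,0,0,0.05,0,0,0,0,0,0,0.05,0,0,0,0,0,0,0.05]'; python3 -c "
from delta import *
delta([.5707,.1077,.226],93.2)"
```

```text
clock: 10.42
tool_pos: [0.5722, 0.1087, 0.2341]
orientation: [21.5, 89.4, 24.5]
force: [-0.7, 0.6, -1.9]
opening: 0.0596
t= 10.425 shift now-axes [ 0.0081 -0.001  -0.0016] shift target-axes [ 0.0081 -0.0009 -0.0015] rot [-0.22  0.6  -0.24]
```

```bash
python3 -m inch '[0.003,0,0,0,0.6,-0.2,0.05,0.002,0,0,0,0,0,0.05,0.002,0,0,0,0,0,0.05,0,0,0,0,0,0,0.05]'; python3 -c "
from delta import *
delta([.5707,.1077,.226],93.2)"
```

```text
clock: 10.92
tool_pos: [0.5724, 0.1088, 0.2271]
orientation: [76.4, 90.0, 79.4]
force: [0.5, 0.2, -1.7]
opening: 0.0599
t= 10.925 shift now-axes [ 0.0011 -0.001  -0.0018] shift target-axes [ 0.0011 -0.001  -0.0018] rot [-0.22  0.01 -0.04]
```

```bash
python3 -m inch '[0.0015,0,-0.001,0,0,0,0.05,0,0,0,0,0,0,0.05]';  python3 -m inch '[0.0015,0,0,0,0,0,0.05,0,0,0,0,0,0,0.05]'
```

```text
clock: 11.18
tool_pos: [0.5718, 0.1089, 0.2262]
orientation: [34.5, 89.9, 37.5]
force: [0.2, -0.2, -1.3]
opening: 0.0598
clock: 11.42
tool_pos: [0.5715, 0.1091, 0.2261]
orientation: [33.0, 89.9, 36.0]
force: [-0.2, 0.8, -1.6]
opening: 0.0603
```

```bash
python3 -m inch '[0.002,0,0,0,0,0,0.05,0,0,0,0,0,0,0.05]';  python3 -m inch '[0.002,0,0,0,0,0,0.05,0,0,0,0,0,0,0.05]'
```

```text
clock: 11.68
tool_pos: [0.5713, 0.1093, 0.226]
orientation: [25.8, 89.8, 28.9]
force: [-0.6, -0.3, -2.8]
opening: 0.0597
clock: 11.92
tool_pos: [0.5712, 0.1094, 0.2259]
orientation: [19.0, 89.8, 22.2]
force: [-0.4, 0.3, -2.4]
opening: 0.0598
```

```bash
python3 -m inch '[0.003,0,0,0,0,0,0.05,0,0,0,0,0,0,0.05]'
python3 - <<'E'
from h import *
c=Cam("side"); cv2.imwrite("pics/s4.png",cv2.resize(c.img[200:320,250:400,::-1],None,fx=4,fy=4,interpolation=cv2.INTER_CUBIC))
E
```

```text
clock: 12.18
tool_pos: [0.5712, 0.1096, 0.2259]
orientation: [13.2, 89.7, 16.4]
force: [-1.4, 0.5, -2.0]
opening: 0.0602
```

View pics/s4.png

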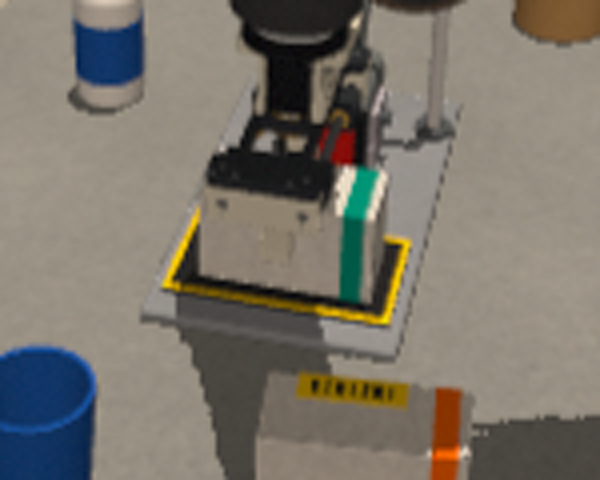

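```bash
python3 -m inch '[0.004,0,0,0,0,0,0.05]'
```

```text
clock: 12.35
tool_pos: [0.5717, 0.1098, 0.2248]
orientation: [5.1, 89.6, 8.4]
force: [-16.9, -0.2, 46.0]
opening: 0.0597
```

It's in contact. I'll release it.

```bash
python3 -m inch '[-0.0005,0,0,0,0,0,0.05,0,0,0,0,0,0,0.06,0,0,0,0,0,0,0.066,0,0,0,0,0,0,0.075,0,0,0,0,0,0,0.084,0,0,0,0,0,0,0.087,0,0,0,0,0,0,0.087]';python3 -c "
from delta import *
delta([.5707,.1077,.226],93.2)"
```

```text
clock: 13.22
tool_pos: [0.5718, 0.1097, 0.2236]
orientation: [-0.4, 89.7, 2.9]
force: [-0.5, -0.7, 0.5]
opening: 0.0867
t= 13.225 shift now-axes [-0.0024 -0.0019 -0.0012] shift target-axes [-0.0024 -0.0019 -0.0013] rot [0.06 0.28 0.  ]
```

```bash
python3 -m inch '[-0.01,0,0,0,0,0,0.087,-0.015,0,0,0,0,0,0.087,-0.02,0,0,0,0,0,0.087,-0.03,0,0,0,0,0,0.087,-0.04,0,0,0,0,0,0.087,-0.04,0,0,0,0,0,0.087,-0.04,0,0,0,0,0,0.087,0,0,0,0,0,0,0.087,0,0,0,0,0,0,0.087]';python3 - <<'E'
from carton import *
T=pose_tool();print(T.round(4), ctrl.get_obs()['joint_pos'].round(1))
for n in("wrist","side","scene"):
    c=Cam(n); cv2.imwrite(f"pics/{n}5.png",c.img[:,:,::-1]); carton(c,n,.089)
    P=c.cloud(); z=P[...,2];H,S,V=[c.hsv[...,i].astype(int) for i in range(3)]
    ym=(H>20)&(H<35)&(S>150)&(V>100)&(z<.03)&(z>-.01)&(P[...,0]>.4)&(P[...,0]<.75)&(abs(P[...,1]-.1)<.12)
    v,u=np.nonzero(ym); print("outline",rect(c.plane(np.c_[u,v],.014)))
E
```

```text
clock: 14.35
tool_pos: [0.5695, 0.1087, 0.4349]
orientation: [12.5, 89.3, 15.8]
force: [-0.4, 0.0, 0.0]
opening: 0.0871
[[ 0.0125 -0.0575  0.9983  0.5695]
 [ 0.0035  0.9983  0.0574  0.1087]
 [-0.9999  0.0028  0.0127  0.4349]
 [ 0.      0.      0.      1.    ]] [  30.2   10.3   -9.4    0.2  -69.6 -117. ]
wrist [ 291  125   55  111 5800] (array([569., 109.]), array([129. ,  60.7]), 3.02) 0.0882
teal 757 [0.5191 0.1066 0.089 ]
yel 1047 [0.5783 0.0902 0.089 ]
outline (array([571.6, 108.8]), array([168.6,  99.7]), 3.31)
side [  0  73 206  82 502] (array([2017.7, -895.5]), array([1601.7,   86.1]), 89.56) 0.0889
side [300 237  47  20 616] (array([566.7, 113.9]), array([131.5,  69.9]), 1.98) 0.0887
side [117 268 125  84 477] (array([763.4, 456.3]), array([327.2, 153.7]), 60.49) 0.0889
teal 76 [0.5179 0.1158 0.089 ]
yel 104 [0.5804 0.0911 0.089 ]
outline (array([569.2, 140.4]), array([171. , 164.8]), 3.36)
scene [339 190  24  32 611] (array([572.2, 107.3]), array([136.1,  61.3]), 2.65) 0.0902
teal 34 [0.5156 0.0985 0.089 ]
yel 145 [0.5776 0.0899 0.089 ]
outline (array([571.6, 107.3]), array([168.6, 100.6]), 3.72)
```

View pics/wrist5.png

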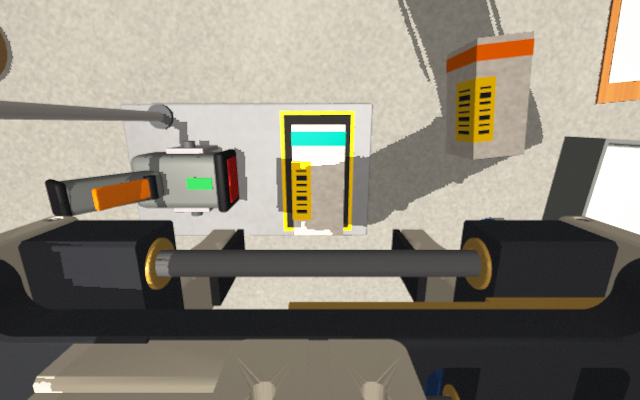

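The carton sits inside the yellow outline at (318,178), with the barcode side towards the red window at (230,180). It reads 0.3° off the pad's yaw, offset about 3 mm. Next I'll plan the trigger squeeze.

```bash
cat > st.py <<'E'
from h import *
yaw=np.radians(93.25); ex=np.array([np.cos(yaw),np.sin(yaw),0]); ez=np.array([0,0,1.]); ey=np.cross(ez,ex)
W=np.array([.5712,.1083,0])-.105*ex
def S2W(p): return W+p[0]*ex+p[1]*ey+p[2]*ez
L=np.radians(35); gx=np.cos(L)*ex+np.sin(L)*ez; gz=-np.sin(L)*ex+np.cos(L)*ez; G0=S2W([-.085,0,.075])
def G2W(x,z,y=0): return G0+x*gx+z*gz+y*ey
def toolR(delta):
    a=L+np.radians(delta); up=-np.sin(a)*ex+np.cos(a)*ez; lat=np.cos(a)*ex+np.sin(a)*ez
    return np.c_[-up,lat,np.cross(-up,lat)]
def flange(x,z,delta,back=0): R=toolR(delta); return G2W(x,z)-(.159+back)*R[:,0]
E
python3 - <<'E'
from st import *
from scipy.optimize import least_squares
def Ro(q1,b,q4,q5,q6,s4): 
    r=Rn.from_euler
    return (r('z',q1,True)*r('y',b,True)*r('x',s4*q4,True)*r('y',-q5,True)*r('x',-q6-90,True)).as_matrix()
print(Ro(30.2,19.7,.2,-69.6,-117,1).round(3))
for d in (0,15,17):
  R=toolR(d)
  for s4 in(1,-1):
    for q1,b in ((-12,0),(-12,25),(-12,45)):
      for q40 in (-60,60):
        s=least_squares(lambda v:(Ro(q1,b,*v,s4)-R).ravel(),[q40,-70,-90]); 
        if s.cost<1e-6: print(d,s4,q1,b,(s.x+180)%360-180)
print(flange(.00325,.062,17), flange(.00325,.062,17,.12))
# bar & grip check from wrist view
c=Cam("wrist"); P=c.cloud(); d=P-W; X=d@ex;Y=d@ey;Z=P[...,2]
k=(c.depth>0)&(Z>.22)&(Z<.28)&(abs(Y)<.1)&(X<-.05)
for y in np.arange(-.04,.08,.02):
    s=k&(abs(Y-y)<.01); 
    if s.sum()>5: print("bar",round(y,2),s.sum(),np.round([X[s].min(),np.median(X[s]),X[s].max(),np.median(Z[s]),Z[s].max()],3))
H,S,V=[c.hsv[...,i].astype(int) for i in range(3)]
o=(H>3)&(H<18)&(S>150)&(X<-.03)&(X>-.2)&(abs(Y)<.05)&(Z>.08)
g=P-G0; print("trigger gx,gy,gz",[np.percentile((g@a)[o],[5,50,95]).round(4) for a in(gx,ey,gz)],o.sum())
t=(c.depth>0)&(abs(Y)<.05)&(abs(g@gx)<.03)&((g@gz)>.09)&((g@gz)<.11)
print("grip end gx,gy,gz",[np.percentile((g@a)[t],[2,50,98]).round(4) for a in(gx,ey,gz)],t.sum())
E
```

```text
[[ 0.009 -0.055  0.998]
 [ 0.009  0.998  0.055]
 [-1.     0.008  0.009]]
0 1 -12 0 [ 34.04104675 -98.67726113 -77.41091447]
0 1 -12 0 [ 34.04104675 -98.67726113 -77.41091447]
0 1 -12 25 [ 34.46708257 -77.90956602 -63.40968026]
0 1 -12 25 [ 34.46708257 -77.90956602 -63.40968026]
0 1 -12 45 [ 38.89601298 -61.80019132 -50.72242179]
0 1 -12 45 [ 38.89601316 -61.80019137 -50.72242162]
0 -1 -12 0 [-34.04104675 -98.67726113 -77.41091447]
0 -1 -12 0 [-34.04104675 -98.67726113 -77.41091447]
0 -1 -12 25 [-34.46708257 -77.90956602 -63.40968026]
0 -1 -12 25 [-34.46708257 -77.90956602 -63.40968026]
0 -1 -12 45 [-38.89601316 -61.80019137 -50.72242162]
0 -1 -12 45 [-38.89601298 -61.80019132 -50.72242179]
15 1 -12 0 [  48.98570121 -101.62431442  -80.06018934]
15 1 -12 0 [  48.98570127 -101.62431431  -80.06018939]
15 1 -12 25 [ 47.9035285  -84.89170123 -61.38780273]
15 1 -12 25 [ 47.9035285  -84.89170123 -61.38780273]
15 1 -12 45 [ 51.06983516 -71.81766624 -45.89468237]
15 1 -12 45 [ 51.06983663 -71.81766674 -45.89468106]
15 -1 -12 0 [ -48.98570127 -101.62431431  -80.06018939]
15 -1 -12 0 [ -48.98570
[... 527 characters left out ...]
45 [ 52.56973264 -73.21534637 -45.44400882]
17 -1 -12 0 [ -50.99941694 -101.96249855  -80.47180185]
17 -1 -12 0 [ -50.99941679 -101.96249884  -80.4718017 ]
17 -1 -12 25 [-49.66382192 -85.85171034 -61.24574654]
17 -1 -12 25 [-49.66382192 -85.85171034 -61.24574654]
17 -1 -12 45 [-52.56973264 -73.21534637 -45.44400882]
17 -1 -12 45 [-52.56973104 -73.21534582 -45.4440102 ]
[ 0.59094004 -0.2393332   0.22554172] [ 0.59630099 -0.3337424   0.2994211 ]
trigger gx,gy,gz [array([0.0209, 0.0278, 0.0332]), array([-0.0095,  0.0003,  0.0094]), array([0.0236, 0.0504, 0.0721])] 1165
grip end gx,gy,gz [array([-0.0136,  0.0136,  0.0174]), array([-0.0145,  0.0023,  0.0168]), array([0.0903, 0.096 , 0.0971])] 672
```

```bash
python3 -m inch '[-0.04,0,0,0,0,0,0.087,-0.04,0,0,0,0,0,0.087,-0.04,-0.01,0,0,0.7,0,0.087,0,-0.04,0,0,0,0,0.087,0,-0.04,0,0,0,0,0.087,0,-0.04,0,0,0,0,0.087,0,-0.04,0,0,0,0,0.087,0,-0.04,0,0,0,0,0.087,0,-0.04,0,0,0,0,0.087,0,-0.04,0,0,0,0,0.087,0,-0.04,0,0,0,0,0.087,0,-0.04,0,0,0,0,0.087,0,-0.04,0,0,0,0,0.087,0,-0.02,0,0,0,0,0.087,0,0,0,0,0,0,0.087]'; python3 -c "
from delta import *
from st import *
delta(flange(.003,.062,17,.15),R=toolR(17)); print(pose_tool().round(3),flange(.003,.062,17,.15))"
```

```text
clock: 16.42
tool_pos: [0.5976, -0.3331, 0.5413]
orientation: [179.0, 88.3, -177.6]
force: [-0.2, 0.1, -0.6]
opening: 0.0874
t= 16.425 shift now-axes [ 0.2235 -0.0246  0.0054] shift target-axes [ 0.1184 -0.1912 -0.0013] rot [-0.62 -1.7  51.97]
[[-0.03  -0.06   0.998  0.598]
 [-0.001  0.998  0.06  -0.333]
 [-1.     0.001 -0.03   0.541]
 [ 0.     0.     0.     1.   ]] [ 0.59765283 -0.35754916  0.31774755]
```

```bash
python3 -m inch '[0,-0.012,0,-0.6,-1.7,8,0.087,0,-0.012,0,0,0,9,0.087,0,0,0,0,0,9,0.087,0,0,0,0,0,9,0.087,0,0,0,0,0,9,0.087,0,0,0,0,0,8,0.087,0,0,0,0,0,0,0.087]'; python3 -c "
from delta import *
from st import *
delta(flange(.003,.062,17,.15),R=toolR(17)); print(pose_tool()[:3,3].round(3),ctrl.get_obs()['joint_pos'].round(1))"
```

```text
clock: 17.3
tool_pos: [0.602, -0.3496, 0.5382]
orientation: [90.2, 36.3, 94.8]
force: [0.3, -0.6, -0.6]
opening: 0.0871
t= 17.3 shift now-axes [ 0.1243 -0.1823 -0.0043] shift target-axes [ 0.1296 -0.1785 -0.0048] rot [ 0.7  -1.22 -1.74]
[ 0.602 -0.35   0.538] [ -31.4   30.6   41.9  -53.2 -125.6  -77.1]
```

```bash
python3 -m inch '[0.005,-0.008,-0.005,0.7,-1.2,-1.7,0.087,0.018,-0.026,0,0,0,0,0.087,0.018,-0.026,0,0,0,0,0.087,0.018,-0.026,0,0,0,0,0.087,0.018,-0.026,0,0,0,0,0.087,0.018,-0.026,0,0,0,0,0.087,0.012,-0.016,0,0,0,0,0.087,0,0,0,0,0,0,0.087]'; python3 -c "
from delta import *
from st import *
delta(flange(.003,.062,17,.15),R=toolR(17)); print(pose_tool()[:3,3].round(3),ctrl.get_obs()['joint_pos'].round(1))
for n in('side','scene'):
  c=Cam(n); cv2.imwrite(f'pics/{n}6.png',c.img[:,:,::-1])"
```

```text
clock: 18.3
tool_pos: [0.6001, -0.3558, 0.3512]
orientation: [89.7, 40.1, 94.0]
force: [0.1, 1.3, 1.4]
opening: 0.0869
t= 18.3 shift now-axes [ 0.0204 -0.0265 -0.0027] shift target-axes [ 0.0193 -0.0273 -0.0026] rot [ 0.77 -0.59  2.13]
[ 0.6   -0.356  0.351] [ -29.4   35.4   25.1  -42.  -107.4  -59.1]
```

View pics/side6.png

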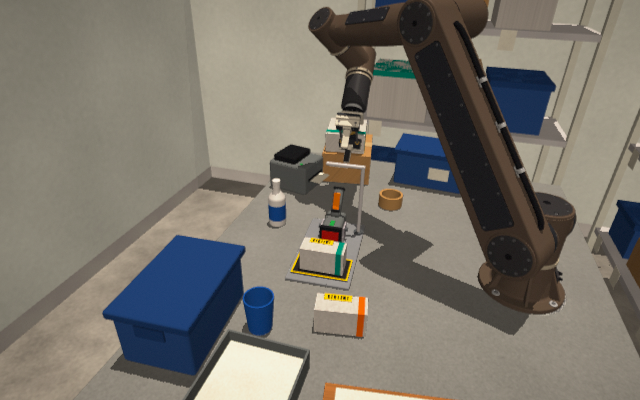

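View pics/scene6.png

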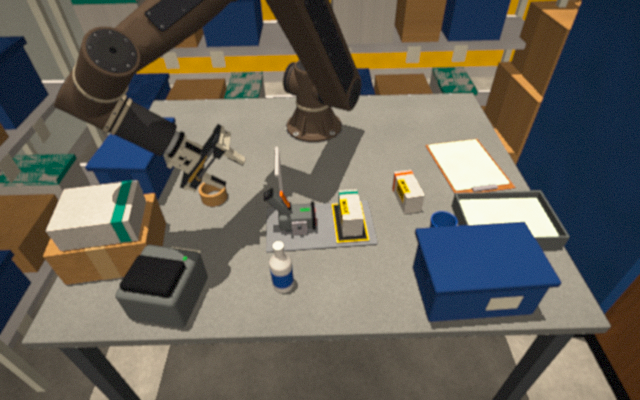

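The carton stays put on the pad at (350,215) in the scene view. The gripper at (205,165) points along the leaning grip, clear of the bar.

```bash
python3 -m inch '[0.01,-0.014,-0.0025,0.8,-0.6,2.1,0.087,0.01,-0.013,0,0,0,0,0.087,0,0,0,0,0,0,0.087,0,0,0,0,0,0,0.087]'; python3 -c "
from delta import *
from st import *
delta(flange(.003,.062,17,.15),R=toolR(17))
c=Cam('wrist'); cv2.imwrite('pics/w7.png',c.img[:,:,::-1])
print(c.proj([G2W(.015,.098,.016),G2W(.015,.098,-.016),G2W(-.015,.098,-.016),G2W(.035,.077,0),G2W(.003,.062,0),S2W([-.105,-.04,.255]),S2W([-.105,.07,.255])]).round(0))"
```

```text
clock: 18.9
tool_pos: [0.598, -0.3588, 0.3205]
orientation: [89.6, 38.2, 92.8]
force: [-0.4, -0.3, 0.6]
opening: 0.0871
t= 18.9 shift now-axes [ 0.0027 -0.0014 -0.0003] shift target-axes [ 0.0027 -0.0014 -0.0002] rot [0.17 0.32 0.16]
[[342. 183.]
 [341. 216.]
 [311. 218.]
 [352. 193.]
 [318. 192.]
 [446. 256.]
 [463. 122.]]
```

View pics/w7.png

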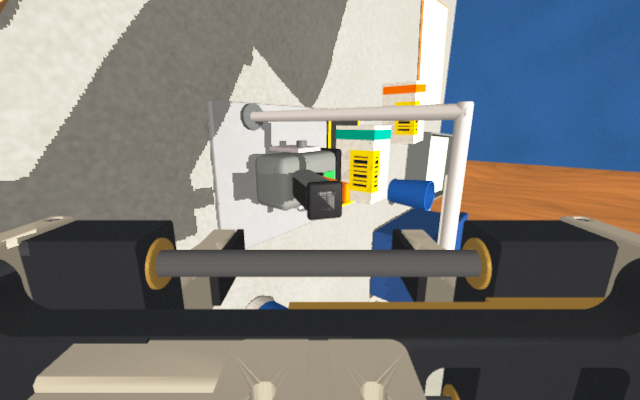

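```bash
python3 -m inch '[0.02,-0.0014,0,0,0,0,0.087,0.025,0,0,0,0,0,0.087,0.025,0,0,0,0,0,0.087,0.02,0,0,0,0,0,0.087,0.01,0,0,0,0,0,0.087,0,0,0,0,0,0,0.087]'; python3 -c "
from delta import *
from st import *
delta(flange(.003,.062,17,.05),R=toolR(17))
c=Cam('wrist'); cv2.imwrite('pics/w8.png',c.img[:,:,::-1])
T=pose_tool()
for y in(-.04,0,.04):
  b=T[:3,:3].T@(S2W([-.105,y,.255])-T[:3,3]); print('bar in tool',b.round(4))
P=c.cloud(); q=(P-T[:3,3])@T[:3,:3]
m=(c.depth>0)&(q[...,1]>.075)&(q[...,1]<.15)&(q[...,2]>-.02)&(q[...,2]<.06)&(q[...,0]<.2)&(q[...,0]>.115)
print(m.sum(),[np.percentile(q[m][:,i],[5,50,95]).round(4) for i in range(3)] if m.sum() else '')
"
```

```text
clock: 19.7
tool_pos: [0.5947, -0.2798, 0.2585]
orientation: [89.3, 38.4, 92.6]
force: [-0.5, -0.3, -0.1]
opening: 0.0871
t= 19.7 shift now-axes [ 0.0022 -0.0012 -0.0015] shift target-axes [ 0.0022 -0.0012 -0.0015] rot [0.36 0.48 0.38]
bar in tool [0.1431 0.1081 0.0379]
bar in tool [ 0.1428  0.1084 -0.0021]
bar in tool [ 0.1424  0.1086 -0.0421]
0
```

View pics/w8.png

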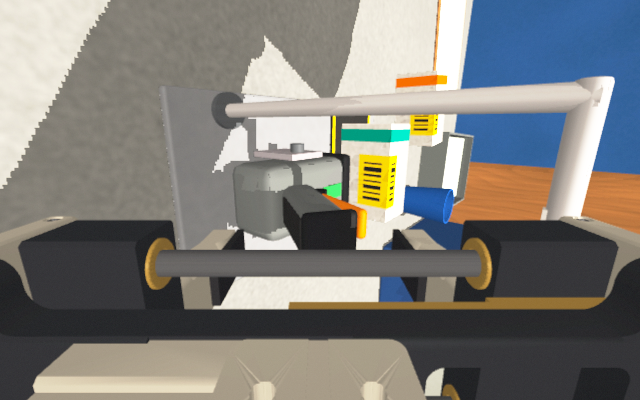

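```bash
python3 -c "
from st import *
c=Cam('wrist'); T=pose_tool(); P=c.cloud(); q=(P-T[:3,3])@T[:3,:3]
print(c.proj([S2W([-.105,y,.255]) for y in (.03,.05,.07)]).round(0))
for r in (120,150,180,200):
  s=[(u,q[r,u].round(3),c.depth[r,u].round(3)) for u in range(530,625,4) if c.depth[r,u]>0 and c.depth[r,u]<.25]
  print(r,s[:1],s[len(s)//2:len(s)//2+1],s[-1:])
"
```

```text
[[564. 210.]
 [575. 165.]
 [587. 116.]]
120 [(566, array([ 0.144,  0.102, -0.071]), np.float32(0.119))] [(586, array([ 0.137,  0.105, -0.07 ]), np.float32(0.113))] [(602, array([ 0.139,  0.112, -0.07 ]), np.float32(0.114))]
150 [(558, array([ 0.146,  0.103, -0.058]), np.float32(0.124))] [(578, array([ 0.138,  0.104, -0.059]), np.float32(0.116))] [(594, array([ 0.137,  0.11 , -0.059]), np.float32(0.115))]
180 [(554, array([ 0.144,  0.102, -0.045]), np.float32(0.125))] [(570, array([ 0.138,  0.104, -0.046]), np.float32(0.119))] [(586, array([ 0.137,  0.11 , -0.047]), np.float32(0.119))]
200 [(550, array([ 0.144,  0.102, -0.036]), np.float32(0.127))] [(566, array([ 0.138,  0.104, -0.038]), np.float32(0.122))] [(582, array([ 0.14 ,  0.113, -0.037]), np.float32(0.124))]
```

```bash
python3 -m inch '[0.008,-0.0015,-0.0015,0.3,0.4,0.4,0.087,0.01,0,0,0,0,0,0.087,0.007,0,0,0,0,0,0.087,0,0,0,0,0,0,0.087]'; python3 -c "
from delta import *
from st import *
delta(flange(.003,.062,17,.0),R=toolR(17))
T=pose_tool(); print('bar in tool',(T[:3,:3].T@(S2W([-.105,0,.255])-T[:3,3])).round(4))"
```

```text
clock: 20.3
tool_pos: [0.5922, -0.2617, 0.2416]
orientation: [89.8, 38.0, 93.0]
force: [0.5, 0.3, -0.3]
opening: 0.087
t= 20.3 shift now-axes [ 0.0275  0.0009 -0.0001] shift target-axes [0.0275 0.0009 0.    ] rot [0.05 0.19 0.02]
bar in tool [ 0.1183  0.1095 -0.0003]
```

```bash
python3 -m inch '[0.008,0,0,0,0,0,0.087,0.008,0,0,0,0,0,0.087,0.006,0,0,0,0,0,0.087,0,0,0,0,0,0,0.087]'; python3 -c "
from delta import *
from st import *
delta(flange(.003,.062,17,.0),R=toolR(17))
T=pose_tool(); print('bar in tool',(T[:3,:3].T@(S2W([-.105,0,.255])-T[:3,3])).round(4))"
```

```text
clock: 20.8
tool_pos: [0.5913, -0.2431, 0.2271]
orientation: [89.8, 38.0, 93.0]
force: [0.2, -0.4, -0.2]
opening: 0.0869
t= 20.8 shift now-axes [ 0.0039  0.0008 -0.0001] shift target-axes [ 0.0039  0.0008 -0.0001] rot [0.06 0.18 0.03]
bar in tool [ 0.0946  0.1094 -0.0003]
```

```bash
python3 -m inch '[0.004,0,0,0,0,0,0.087,0,0,0,0,0,0,0.087]'; python3 -c "
from delta import *
from st import *
delta(flange(.003,.062,17,.0),R=toolR(17))
c=Cam('wrist'); cv2.imwrite('pics/w9.png',c.img[:,:,::-1])
a=Cam('scene').img[120:270,180:400]; cv2.imwrite('pics/s9.png',cv2.resize(a[:,:,::-1],None,fx=3.5,fy=3.5,interpolation=cv2.INTER_CUBIC))
"
```

```text
clock: 21.05
tool_pos: [0.5912, -0.2398, 0.2246]
orientation: [89.8, 38.0, 93.0]
force: [1.0, -0.6, 0.8]
opening: 0.087
t= 21.05 shift now-axes [-0.0002  0.0008 -0.0002] shift target-axes [-0.0002  0.0008 -0.0002] rot [0.07 0.19 0.04]
```

View pics/w9.png

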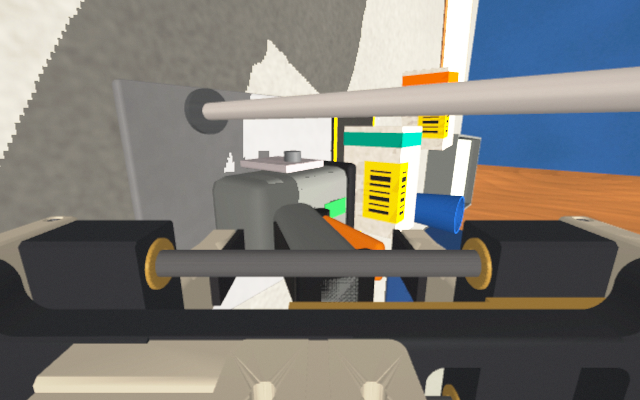

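View pics/s9.png

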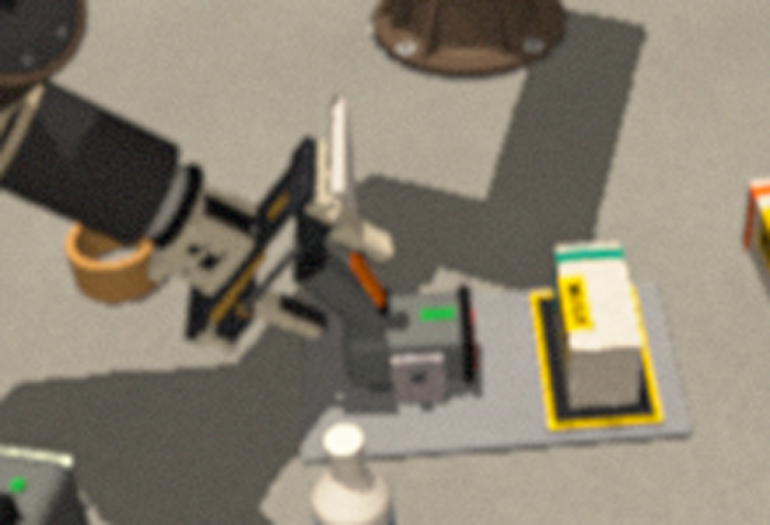

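The fingers straddle grip and trigger at (340,270), under the bar and clear of it. Now I'll close in steps.

```bash
python3 -m inch '[0,0,0,0,0,0,0.06,0,0,0,0,0,0,0.06,0,0,0,0,0,0,0.06]';python3 -m inch '[0,0,0,0,0,0,0.052,0,0,0,0,0,0,0.052]'; python3 -c "
from delta import *
from st import *
delta(flange(.003,.062,17,.0),R=toolR(17)); T=pose_tool(); print(T[:3,:3].T@ctrl.get_obs()['force'])"
```

```text
clock: 21.52
tool_pos: [0.5913, -0.2404, 0.2258]
orientation: [89.7, 38.0, 93.0]
force: [0.3, -0.3, 7.4]
opening: 0.0634
clock: 21.78
tool_pos: [0.5915, -0.2401, 0.2282]
orientation: [89.5, 37.9, 92.9]
force: [-1.6, 1.5, 3.6]
opening: 0.0528
t= 21.775 shift now-axes [ 0.0022 -0.0018 -0.0005] shift target-axes [ 0.0022 -0.0018 -0.0005] rot [ 0.3   0.25 -0.05]
[-0.94944784  3.84399934 -1.47067363]
```

```bash
python3 -m inch '[0.002,-0.002,0,0,0,0,0.048,0,-0.001,0,0,0,0,0.044]'; python3 -c "
from delta import *
from st import *
delta(flange(.003,.062,17,.0),R=toolR(17)); T=pose_tool(); print(T[:3,:3].T@ctrl.get_obs()['force'],'bar in tool',(T[:3,:3].T@(S2W([-.105,0,.255])-T[:3,3])).round(4))
c=Cam('wrist'); cv2.imwrite('pics/w10.png',c.img[150:400,150:500,::-1])"
```

```text
clock: 22.02
tool_pos: [0.5916, -0.2415, 0.2266]
orientation: [89.3, 38.0, 92.9]
force: [-0.1, -3.0, -0.4]
opening: 0.0453
t= 22.025 shift now-axes [ 0.0023  0.0003 -0.0005] shift target-axes [ 0.0023  0.0003 -0.0005] rot [0.43 0.3  0.05]
[-2.14028761 -2.14868053 -0.24982117] bar in tool [ 0.093   0.1089 -0.0002]
```

View pics/w10.png

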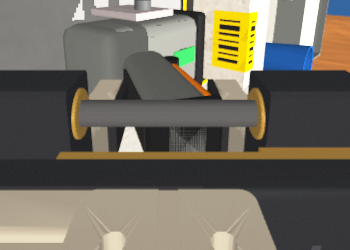

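```bash
python3 -m inch '[0,0,0,0,0,0,0.02,0,0,0,0,0,0,0.02,0,0,0,0,0,0,0.02,0,0,0,0,0,0,0.02]'; python3 -c "
from delta import *
from st import *
delta(flange(.003,.062,17,.0),R=toolR(17)); T=pose_tool(); print(T[:3,:3].T@ctrl.get_obs()['force'],'bar in tool',(T[:3,:3].T@(S2W([-.105,0,.255])-T[:3,3])).round(4))
c=Cam('side'); P=c.cloud(); g=P-G0;H,S,V=[c.hsv[...,i].astype(int) for i in range(3)]
o=(H>3)&(H<18)&(S>150)&(abs(g@ey)<.03)&(abs(g@gx)<.06)&((g@gz)>.01)&((g@gz)<.09)
for lo in (.02,.03,.04,.05,.06): 
  s=o&((g@gz)>lo)&((g@gz)<lo+.01); print(lo,s.sum(),np.median((g@gx)[s]) if s.sum() else '')
cv2.imwrite('pics/s10.png',cv2.resize(c.img[130:290,280:420,::-1],None,fx=4,fy=3.6,interpolation=cv2.INTER_CUBIC))
"
```

```text
clock: 22.58
tool_pos: [0.5916, -0.2417, 0.2265]
orientation: [89.3, 38.1, 92.9]
force: [-1.1, -1.1, 2.9]
opening: 0.0447
t= 22.575 shift now-axes [ 0.0024  0.0005 -0.0006] shift target-axes [ 0.0024  0.0004 -0.0005] rot [0.42 0.3  0.05]
[-2.59610306  1.69861923 -1.17917414] bar in tool [ 0.0931  0.1091 -0.0002]
0.02 18 0.02152490168963747
0.03 19 0.021153957964755176
0.04 21 0.021185584606243747
0.05 12 0.021427091462781003
0.06 3 0.020204406995962754
```

View pics/s10.png

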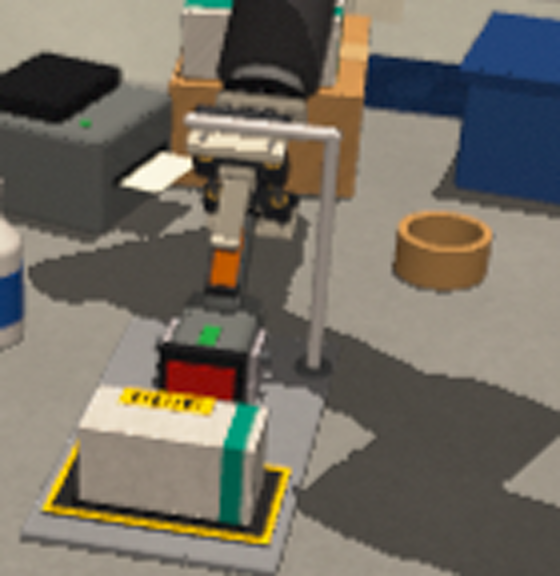

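The trigger face measures grip x = 21 mm along its whole length, parallel to the grip, so it is fully home. Both fingers carry load and the net force is small. I'll hold a little longer, then let go.

```bash
python3 -m inch '[0,0,0,0,0,0,0.02,0,0,0,0,0,0,0.02,0,0,0,0,0,0,0.02,0,0,0,0,0,0,0.02]'; python3 -m inch '[0,0,0,0,0,0,0.06,0,0,0,0,0,0,0.087,0,0,0,0,0,0,0.087,0,0,0,0,0,0,0.087,0,0,0,0,0,0,0.087]'; python3 -c "
from delta import *
from st import *
delta(flange(.003,.062,17,.0),R=toolR(17)); T=pose_tool(); print('bar in tool',(T[:3,:3].T@(S2W([-.105,0,.255])-T[:3,3])).round(4))"
```

```text
clock: 23.12
tool_pos: [0.5916, -0.2416, 0.2265]
orientation: [89.3, 38.1, 92.9]
force: [-0.7, -0.7, 1.8]
opening: 0.0442
clock: 23.75
tool_pos: [0.5916, -0.2402, 0.2255]
orientation: [89.4, 37.9, 92.9]
force: [0.1, -0.4, 0.2]
opening: 0.0855
t= 23.75 shift now-axes [ 0.0006  0.0003 -0.0006] shift target-axes [ 0.0006  0.0003 -0.0006] rot [ 0.38  0.25 -0.09]
bar in tool [ 0.0916  0.1087 -0.0003]
```

Now I'll back out along the tool axis.

```bash
python3 -m inch '[-0.008,0,0,0,0,0,0.087,-0.012,0,0,0,0,0,0.087,-0.012,0,0,0,0,0,0.087,-0.012,0,0,0,0,0,0.087]'; python3 -c "
from delta import *
from st import *
delta(flange(.003,.062,17,.15),R=toolR(17)); T=pose_tool(); print('bar in tool',(T[:3,:3].T@(S2W([-.105,0,.255])-T[:3,3])).round(4))"
```

```text
clock: 24.25
tool_pos: [0.5935, -0.2775, 0.2543]
orientation: [89.4, 38.0, 92.9]
force: [0.6, -0.1, 0.3]
opening: 0.087
t= 24.25 shift now-axes [-1.022e-01  7.000e-04  1.000e-04] shift target-axes [-0.1022  0.0006 -0.0004] rot [ 0.37  0.24 -0.05]
bar in tool [ 0.1387  0.109  -0.0003]
```

```bash
python3 -m inch '[-0.02,0,0,0,0,0,0.087,-0.025,0,0,0,0,0,0.087,-0.025,0,0,0,0,0,0.087,-0.02,0,0,0,0,0,0.087,-0.01,0,0,0,0,0,0.087,-0.01,0.015,0,0,0,0,0.087,-0.01,0.02,0,0,0,0,0.087,0,0.01,0,0,0,0,0.087,0,0,0,0,0,0,0.087,0,0,0,0,0,0,0.087]'
python3 - <<'E'
from carton import *
from st import *
print(pose_tool()[:3,3].round(3))
for n in("side","scene"):
    c=Cam(n); cv2.imwrite(f"pics/{n}11.png",c.img[:,:,::-1])
    P=c.cloud(); z=P[...,2]; g=P-G0;H,S,V=[c.hsv[...,i].astype(int) for i in range(3)]
    o=(H>3)&(H<18)&(S>150)&(abs(g@ey)<.03)&(abs(g@gx)<.06)&((g@gz)>.01)&((g@gz)<.09)
    for lo in (.02,.04,.06): 
        s=o&((g@gz)>lo)&((g@gz)<lo+.015); print(lo,s.sum(),np.median((g@gx)[s]) if s.sum() else '')
    m=((abs(z-.089)<.006)&(abs(P[...,0]-.57)<.12)&(abs(P[...,1]-.11)<.08)); v,u=np.nonzero(m); print(n,"carton",rect(c.plane(np.c_[u,v],.089)),np.median(z[m]))
    ym=(H>20)&(H<35)&(S>150)&(V>100)&(z<.03)&(z>-.01)&(abs(P[...,0]-.57)<.12)&(abs(P[...,1]-.1)<.09)
    v,u=np.nonzero(ym); print("outline",rect(c.plane(np.c_[u,v],.014)))
    m=((abs(z-.075)<.006)&(abs(P[...,0]-.47)<.12)&(abs(P[...,1]-.31)<.06)); v,u=np.nonzero(m); print("orange",rect(c.plane(np.c_[u,v],.075)))
    m=(H>=100)&(H<=125)&(S>140)&(abs(P[...,0]-.8)<.08)&(abs(P[...,1]+.08)<.06)&(z<.1)&(z>.02);print("bottle",np.median(P[m],0))
    m=(H>=3)&(H<=18)&(S>140)&(abs(P[...,0]-.42)<.08)&(abs(P[...,1]+.34)<.08)&(z<.06)&(z>.0);print("tape",np.median(P[m],0))
E
```

```text
clock: 25.5
tool_pos: [0.5958, -0.3493, 0.374]
orientation: [89.2, 38.1, 92.8]
force: [0.3, -0.6, -0.3]
opening: 0.087
[ 0.596 -0.349  0.374]
0.02 30 0.022773413209120897
0.04 32 0.027391117463746006
0.06 31 0.03253411922000564
side carton (array([566.5, 113.7]), array([130.2,  71.3]), 4.59) 0.08873409032542373
outline (array([571. , 108.6]), array([171.1, 101.1]), 3.42)
orange (array([463. , 313.1]), array([129.4,  68.5]), 9.37)
bottle [ 0.78391615 -0.06703545  0.0544866 ]
tape [ 0.42943568 -0.32075867  0.03189427]
0.02 13 0.021304039093260587
0.04 17 0.025486479795357973
0.06 16 0.030407902698872502
scene carton (array([572.1, 107. ]), array([136.3,  61.3]), 3.4) 0.09013189842619884
outline (array([571.8, 107.1]), array([168.2,  99.3]), 3.35)
orange (array([470.2, 306.1]), array([139.7,  64.5]), 9.11)
bottle [ 0.82299701 -0.09066034  0.05634797]
tape [ 0.442981   -0.34896097  0.03461901]
```

View pics/side11.png

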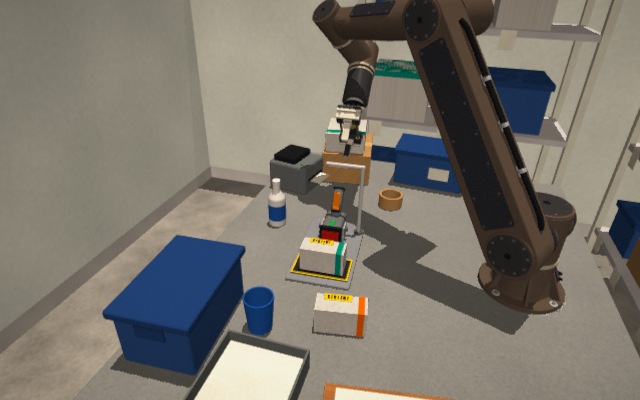

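View pics/scene11.png

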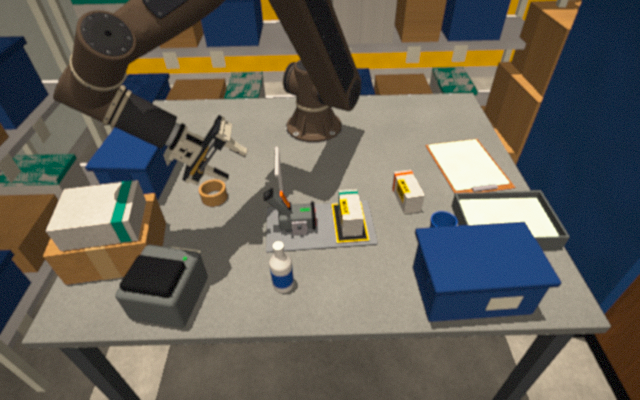

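The carton is square on the pad at (350,215) in the scene view. The trigger has sprung back, leaning from 21 to 32 mm, the other things are unmoved, and the robot is touching nothing.

```bash
python3 -c "
from plant import ctrl
print(ctrl.close_job(), ctrl.get_obs()['clock'])"
```

```text
the job is handed in; nothing more can be done
the job is handed in; nothing more can be done
```

The teal carton is on the pad, the trigger has been squeezed and released, and the job was handed in at about 25.6 s of the 64 s allowed.

- **Carton:** I set it down on contact and let go. It lies inside the yellow outline, about 3 mm off centre and within 0.3° of square by the wrist camera, with the barcode facing the window. The last scene view agreed (3.4° against 3.35° for the outline). The side view read the carton about 5 mm and 1° off, but its top-face fit was blurred to 71 mm wide instead of 60. The final push to confirm contact briefly read 46 N at the wrist, through the carton held in the fingers.
- **Trigger:** With the tool leaned 17° beyond the grip, the wide gripper body cleared the lamp bar by about 5 mm. The pads therefore met the trigger and the grip back at a slant. During the squeeze the trigger face measured about 21 mm from the grip axis along its length, so it was fully home. I held it for about a second, and afterwards the trigger was back out at its untouched lean.
- **Other things:** The orange carton and the spray bottle measured as before. The tape roll and the pen cup look unmoved in the pictures. The tape roll's colour reading shifted from 0.418 to 0.443 m in the scene view, probably because of the gripper's shadow. The cup I did not measure again. At the end the robot touched nothing, with the force reading close to zero.

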